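# Seat the high drive spacer on the key-machine spindle

## Robot

A 6-joint arm with a two-finger parallel gripper is mounted at the origin on the work surface. World frame = base frame: x ahead of the robot, y to its left, z up, the work surface at z = 0. Lengths are in mm, angles in degrees, forces in N, time in s.
With the tool pointing down it reaches from about 300 to 850 mm from the base axis. Payload 4.2 kg.
Tool frame: the origin (TCP) lies between the finger pads; the fingertips stand 14 mm ahead of it and the grasp point (between the pads) lies 5 mm behind it; z points along the fingers, y is the line along which they close (so a half turn about z gives the same grasp; the last joint's range is limited). The gripper opens to 91 mm and grips with 3 to 60 N. Pads are 32 mm wide; open, the fingers measure 118 mm over their backs; the gripper's body (76 mm by 178 mm) begins 60 mm behind the grasp point.
Start: joints at [-65.661, 18.312, 89.639, -0, 72.044, -1.146], TCP at [247.414, -519.064, 227.976] pointing down, gripper open.
Joint ranges: [-177.97, 177.97], [-48.28, 115.42], [12.27, 149.76], [-77.06, 257.06], [2.81, 150.46], [-146.56, 146.56]. Speed limits (degrees/s): [147.25, 147.25, 180, 180, 180, 180].

## Interface

Orientations are given as [roll, pitch, yaw] about the fixed x, y, z axes, in that order (R = Rz(yaw) Ry(pitch) Rx(roll)).
In Python, from workcell import * gives the robot as it stands. The module is installed in compiled form; this text tells all that it offers.
- The arm moves only by the tool send_rows, never from a script. Its argument "deltas" is a list of rows, each a list of 2 entries, a list of its own where there are three numbers: the shift along the tool's x, y, z normalised to -1 to 1, where 1 is 0.5 m, then the turn, a rotation vector about the tool's x, y, z normalised to -1 to 1, where 1 is 0.5 rad. A call has 1 to 10 rows; each row shifts and turns the commanded pose from where the row before left it, along the tool's axes as they then stand; what a row does not reach is not made up. A row lasts 1/10 s, in which the tool goes at most 50 mm and 8.59 degrees, less where a joint would pass 70% of its speed; a pose out of reach is approached as far as the arm can. A call with a number of a shift or a turn outside -1 to 1 is refused whole. A call with a gripper value outside its range is refused whole. "grip" is the closure, from 0 (fully open) to 1 (shut), set as the call begins (left out, the last holds). The fingers move at their own pace and stop on an object; "grip_force" is the grip in N (left out, the last holds). Time passes only in rows, so rows that do not move let the fingers close. It gives the time, the measured TCP pose, the force, the opening and the grip force at its end, in the units of the state.
- state(): the state, without advancing time (a new reading comes with each control period).
- grab_frame(name): name is "scene" or "top" or "wrist"; returns the picture (480x640x3 uint8, red, green, blue); there is no depth.
- calibration(name): a dict with "mtx" (3x3 intrinsics, pixels), "R" (3x3) and "t" (3): a world point X has camera coordinates R X + t. Camera axes: x right, y down, z forward; pixel columns grow to the right and rows downward; lengths in mm; the calibration is good to about 2 mm. A picture is of the moment at which its call begins: read the wrist's pose just before it. calibration takes no time and is no camera call; for the wrist camera it gives the pose at the moment of the call.
- job_done(): hands the job in; it is judged then, once.
Trained networks look in the newest picture that a camera, given by its name, has taken for a name from the list of things; names that differ only in an ending like _2 or _b are one class to them, and where a whole thing is asked for, a point or a joint stands for the part that bears it (a point fixed in the world has none). Each returns a list of dicts, best first, with "p" (0 to 1); they miss things now and then, are a little off and sometimes report something else, mostly with a low value. They report only what shows in the picture. A call takes as long as a camera call. They do not tell look-alikes from the thing itself.
- trace(camera, label): "pixels" (480x640 bool, what is visible of it) and "bbox" ([left, top, width, height] in pixels, round what is visible of it).
The state is a dict: "time_s": time; "qpos": joint angles; "qvel": joint speeds; "effort": joint torques, N m; "ee_pos": TCP position; "ee_rot": TCP orientation; "force": force on the tool from outside, world axes, zero at the start; "torque": the same for the moment, N m; "gripper_width": finger opening in mm; "gripper_force": force on a finger pad.
Only numpy, scipy, OpenCV 4.12 (cv2) and the standard library are available. Lean on these libraries where they do the work, as an engineer would, in place of code of your own. Each camera call takes 0.05 s, during which the arm holds its last target. There are 200 camera calls.

## Task

Two spindle units of the key-cutting machine stand on the bench, each with a tabbed drive spacer on its shaft. One spacer is still standing high because its two tabs rest on top of the spindle nose: turn it on its shaft until the tabs drop into the keyway and it sits fully home, then let go. Leave the other spacer, which is already home, where it is.

Things in the scene. Friction and masses are not known exactly. Their poses are not given: they have to be found in the camera images.
- spacer: Loose brass spacer standing high, about 0.15 kg: round collar 46 mm across (bore 24), z 9 to 45 mm, and two opposed tabs at its foot along its +x and -x, 10 mm wide, out to 35 mm from the axis, z 0 to 17 mm. Origin on its axis at the tabs' underside, z up. Grip the collar above the tabs, at any yaw. A half turn fits the same. It starts over 30 degrees off the keyway; home is 9 mm lower.
- spindle: Fixed spindle unit under the high spacer: grey block 120 x 120 x 30 mm, on it a round steel nose 88 mm across, its top 48 mm above the bench, and an upright shaft 20 mm across up to 100 mm. Origin on the shaft's axis at bench level, z up. Its x axis (either way) is the keyway's direction.
- keyway (a point): Shaft axis at the level of the nose's top face, where the tabs rest while high. The keyway crosses this face along x: 22 mm wide, 12 mm deep, open at both ends, broken by a solid middle 34 mm long about the shaft. With the tabs along it within about 8 degrees, the spacer drops home by its own weight when let go (its collar then rests on this face).
- other_spacer: Identical spacer on the other, identical spindle unit, already home with its tabs down in the keyway (origin 39 mm above the bench, collar top at 84 mm; the high one's top is at 93 mm). To be left alone.
Not all that is in view belongs to the job. Leave any purple look-alike of the spindle alone. Leave any orange look-alike of the spacer alone.

How it is judged:
By the outcome, as a careful person would: the job done as asked, in the order asked, and still so for the second after the job is handed in, with the robot touching nothing.
It also fails if it takes over 32 s, if anything falls off the work surface, if the arm or the gripper's body presses on something with over 40 N, if the wrist force passes 120 N, or if a joint passes its speed limit or range.

## Working session

There is one attempt and no reset: what is moved stays moved. The work goes in short steps, Python scripts to look and compute and a tool call to move; the robot and the scene stay as the last step left them, time stands still between calls to the robot, and variables do not carry over. Pictures are saved under pics/ and viewed, at most 10 in all, crops included, and the job is handed in when it is done.

Besides the shell and the picture viewer there is one more tool, called after "Call:" as name([rows], argument=value, ...), one row to a line, values as JSON. send_rows: Moves the arm, as the interface text tells. Scaled input: -1 to 1 covers 0.5 m each way for a shift and 0.5 rad each way for a turn. Its arguments: {"type":"object","properties":{"deltas":{"type":"array","items":{"type":"array"}},"grip":{"type":"number"},"grip_force":{"type":"number"}},"required":["deltas"]}

```bash
mkdir -p pics; python3 - <<'E'
from workcell import *
import cv2,numpy as np
for n in ("top","scene"):
    im=grab_frame(n); cv2.imwrite(f"pics/{n}1.png",im[...,::-1])
    for l in ("spacer","spindle"):
        for d in trace(n,l): 
            c=np.argwhere(d["pixels"]).mean(0)[::-1]; print(n,l,d["p"],d["bbox"],c.round(1))
    c=calibration(n); print(c["mtx"].round(1).tolist(),(-c["R"].T@c["t"]).round(),c["R"].round(3).tolist())
print(state())
E
```

```text
top spacer 0.76 [231.8, 243.1, 42.9, 33.1] [251.6 259.2]
top spacer 0.68 [251.9, 160.8, 32.8, 34.3] [266.4 174.2]
top spacer 0.66 [208.5, 217.9, 90.7, 90.2] [254.9 263.7]
top spindle 0.92 [209.1, 217.0, 91.1, 89.8] [255.5 263.6]
top spindle 0.84 [326.0, 202.0, 97.0, 96.6] [372.9 249.5]
top spindle 0.73 [97.8, 152.5, 99.9, 96.1] [146.1 199.9]
[[500.7, 0.0, 324.3], [0.0, 500.7, 238.0], [0.0, 0.0, 1.0]] [478.  47. 876.] [[0.021, -0.999, 0.029], [-0.987, -0.025, -0.159], [0.159, -0.025, -0.987]]
scene spacer 0.55 [365.2, 218.2, 38.6, 31.4] [383.8 234.4]
scene spacer 0.38 [334.3, 215.3, 95.8, 79.1] [381.6 260.1]
scene spindle 0.89 [236.1, 186.9, 87.5, 75.5] [277.9 222.7]
scene spindle 0.66 [407.7, 300.1, 112.9, 97.0] [462.7 349. ]
scene spindle 0.6 [336.2, 218.4, 95.1, 79.5] [381.5 260.2]
[[591.6, 0.0, 319.6], [0.0, 591.6, 236.0], [0.0, 0.0, 1.0]] [1215.  402.  805.] [[-0.517, 0.856, 0.002], [0.626, 0.379, -0.681], [-0.584, -0.351, -0.732]]
{'time_s': 0.3, 'qpos': array([-6.56607718e+01,  1.83255191e+01,  8.96614602e+01, -2.37260555e-03,
        7.20417006e+01, -1.14620303e+00]), 'qvel': array([ 0.02570529, -0.17972236, -0.11414287, -0.09323696,  0.01075665,
       -0.0137874 ]), 'effort': array([-5.61554532e-05, -4.11939275e+01, -2.31822503e+01,  7.26683903e-02,
        4.18276561e-02, -9.00983582e-05]), 'ee_pos': array([ 247.3420012 , -518.93080212,  227.68686907]), 'ee_rot': array([-1.79971281e+02,  1.68249119e-03,  2.54861638e+01]), 'force': array([ 0.69770001,  1.19533138, -0.20551079]), 'torque': array([ 0.04770811, -0.01272458, -0.0228866 ]), 'gripper_force': 0.0, 'gripper_width': 90.89609110487574}
```

View pics/top1.png

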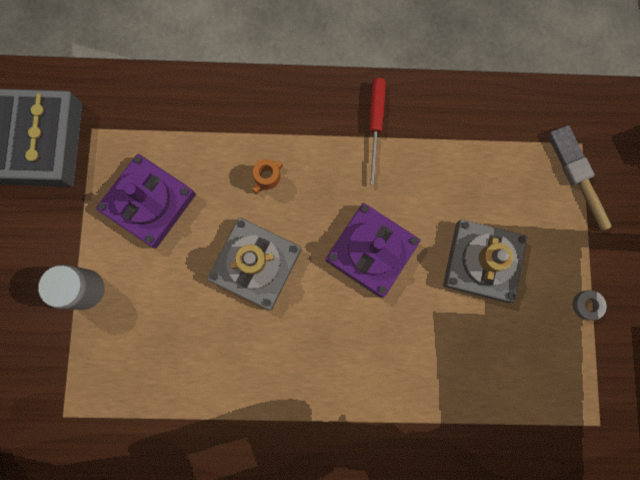

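View pics/scene1.png

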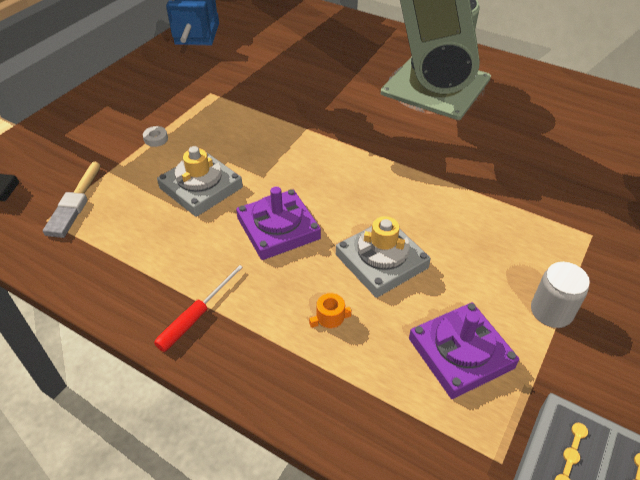

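The top view shows the high spacer on the grey unit at about (250,258), and the spacer that is already home on the unit at (497,257). The purple and orange look-alikes are at (146,200), (373,250) and (266,174). Next I'll rectify the target unit to measure its axis, keyway yaw and tab yaw.

```bash
cat > h.py <<'E'
from workcell import *
import cv2,numpy as np
def pix2w(c,uv,z):
    d=c["R"].T@np.linalg.inv(c["mtx"])@np.array([*uv,1.]); o=-c["R"].T@c["t"]
    return (o+d*(z-o[2])/d[2])[:2]
def rect(im,c,ctr,z,half=75,s=4):
    # output px: col -> world -y, row -> world -x
    M=np.array([[0,-1/s,ctr[0]+half],[-1/s,0,ctr[1]+half],[0,0,z],[0,0,1.]])
    M[2]=[0,0,z]
    H=c["mtx"]@np.hstack([c["R"],c["t"].reshape(3,1)])@M
    return cv2.warpPerspective(im,np.linalg.inv(H),(2*half*s,2*half*s),flags=cv2.INTER_LINEAR)
E
python3 - <<'E'
from h import *
im=grab_frame("top");c=calibration("top")
print("shaft",pix2w(c,(250,258),100))
for d in trace("top","spindle"):
    m=d["pixels"].astype(np.uint8)
    cs,_=cv2.findContours(m,0,2); k=max(cs,key=cv2.contourArea).reshape(-1,2)
    w=np.array([pix2w(c,p,30) for p in k],np.float32)
    r=cv2.minAreaRect(w); print(d["p"],r)
ctr=pix2w(c,(250,258),100)
a=rect(im,c,ctr,48,50,4);b=rect(im,c,ctr,65,50,4)
cv2.imwrite("pics/r1.png",np.hstack([a,b])[...,::-1])
E
```

```text
shaft [568.77300133 141.51887019]
0.68 ((597.4879760742188, -58.43962860107422), (119.22767639160156, 121.83759307861328), 57.703041076660156)
0.66 ((672.8805541992188, 331.69195556640625), (128.46697998046875, 119.89759826660156), 57.26188278198242)
```

View pics/r1.png

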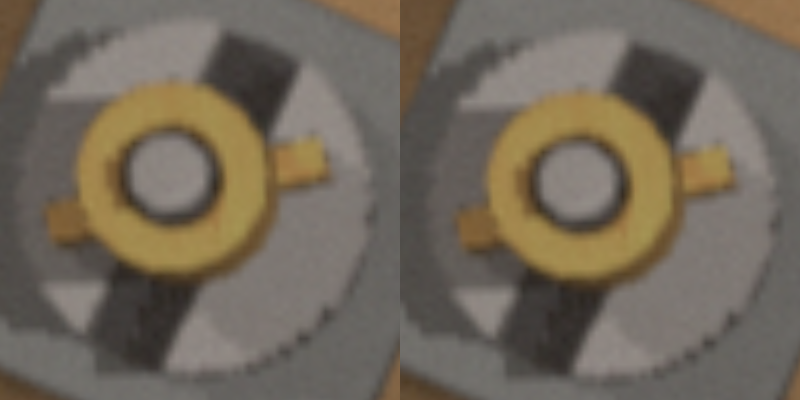

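The tabs are at yaw about -77° and the keyway at about -24.3°, with the axis near (569,143). I'll move above it, turn the tool to yaw 103° (x along the tabs), then look with the wrist camera.

Call:
send_rows([
  [[0.072,-0.0575,0.0035],[0,0,0]],
  [[0.072,-0.0575,0.0035],[0,0,0]],
  [[0.072,-0.0575,0.0035],[0,0,0]],
  [[0.072,-0.0575,0.0035],[0,0,0]],
  [[0.072,-0.0575,0.0035],[0,0,0]],
  [[0.072,-0.0575,0.0035],[0,0,0]],
  [[0.072,-0.0575,0.0035],[0,0,0]],
  [[0.072,-0.0575,0.0035],[0,0,0]],
], grip=0)

```text
time_s: 1.2
ee_pos: [409.0, -185.8, 214.2]
ee_rot: [180.0, -0.0, 25.5]
force: [0.9, -0.6, -0.0]
gripper_width: 91.6
gripper_force: 0.0
```

Call:
send_rows([
  [[0.072,-0.0575,0.0035],[0,0,0]],
  [[0.072,-0.0575,0.0035],[0,0,0]],
  [[0.072,-0.0575,0.0035],[0,0,0]],
  [[0.072,-0.0575,0.0035],[0,0,0]],
  [[0.072,-0.0575,0.0035],[0,0,0]],
  [[0.072,-0.0575,0.0035],[0,0,0]],
  [[0.072,-0.0575,0.0035],[0,0,0]],
  [[0.072,-0.0575,0.0035],[0,0,0]],
])

```text
time_s: 2.0
ee_pos: [570.0, 145.9, 200.0]
ee_rot: [180.0, -0.0, 25.5]
force: [1.2, -0.9, -0.2]
gripper_width: 91.4
gripper_force: 0.0
```

Call:
send_rows([
  [[0,0,0],[0,0,-0.27]],
  [[0,0,0],[0,0,-0.27]],
  [[0,0,0],[0,0,-0.27]],
  [[0,0,0],[0,0,-0.27]],
  [[0,0,0],[0,0,-0.27]],
  [[0,0,0],[0,0,-0.27]],
  [[0,0,0],[0,0,-0.27]],
  [[0,0,0],[0,0,-0.27]],
  [[0,0,0],[0,0,-0.27]],
  [[0,0,0],[0,0,-0.27]],
])

```text
time_s: 3.0
ee_pos: [569.4, 144.0, 199.9]
ee_rot: [-180.0, 0.0, 103.2]
force: [0.1, 0.1, -0.2]
gripper_width: 91.3
gripper_force: 0.0
```

```bash
python3 - <<'E'
from h import *
s=state();print(s["time_s"],s["ee_pos"],s["ee_rot"])
c=calibration("wrist");im=grab_frame("wrist")
print((-c["R"].T@c["t"]).round(1))
a=rect(im,c,(569,143),48,50,4);b=rect(im,c,(569,143),65,50,4)
cv2.imwrite("pics/r2.png",np.hstack([a,b])[...,::-1])
E
```

```text
3.0 [569.43244041 144.0265274  199.92502828] [-1.79999658e+02  5.50563628e-03  1.03154193e+02]
[551.8 213.9 357.1]
```

View pics/r2.png

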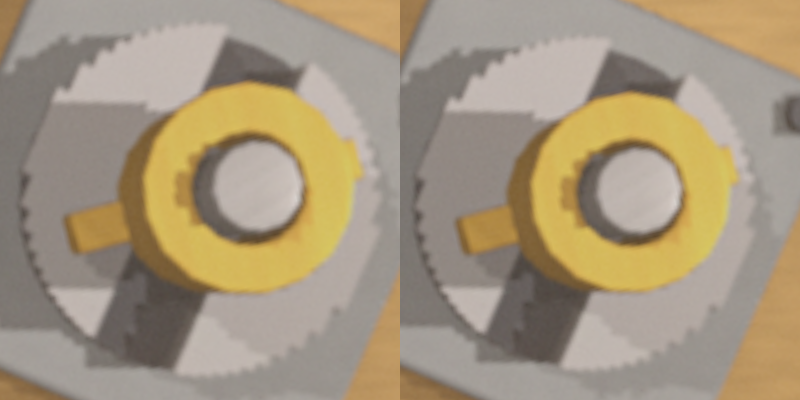

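The wrist view confirms the axis at (569,143). The keyway is at about -23.7° and the tabs at about -76°, so the turn needed is about +52°. I'll descend to TCP z 80 and grip.

Call:
send_rows([
  [[-0.0018,-0.0012,0.06],[0,0,0]],
  [[0,0,0.06],[0,0,0]],
  [[0,0,0.05],[0,0,0]],
  [[0,0,0.04],[0,0,0]],
  [[0,0,0.03],[0,0,0]],
  [[0,0,0],[0,0,0]],
  [[0,0,0],[0,0,0]],
])

```text
time_s: 3.75
ee_pos: [569.3, 143.1, 80.2]
ee_rot: [180.0, 0.0, 102.8]
force: [0.1, -0.3, 0.3]
gripper_width: 91.2
gripper_force: 0.0
```

Call:
send_rows([
  [[0,0,0],[0,0,0]],
  [[0,0,0],[0,0,0]],
  [[0,0,0],[0,0,0]],
  [[0,0,0],[0,0,0]],
  [[0,0,0],[0,0,0]],
  [[0,0,0],[0,0,0]],
  [[0,0,0],[0,0,0]],
  [[0,0,0],[0,0,0]],
], grip=1, grip_force=12)

```text
time_s: 4.55
ee_pos: [569.3, 143.1, 80.1]
ee_rot: [180.0, 0.0, 102.8]
force: [0.3, 0.0, 0.5]
gripper_width: 46.6
gripper_force: 12.0
```

Call:
send_rows([
  [[0,0,0],[0,0,-0.14]],
  [[0,0,0],[0,0,-0.14]],
  [[0,0,0],[0,0,-0.14]],
  [[0,0,0],[0,0,-0.14]],
  [[0,0,0],[0,0,-0.14]],
  [[0,0,0],[0,0,-0.14]],
  [[0,0,0],[0,0,-0.14]],
])

```text
time_s: 5.25
ee_pos: [568.9, 143.0, 80.1]
ee_rot: [-180.0, -0.0, 131.1]
force: [-0.3, 0.1, 1.8]
gripper_width: 46.1
gripper_force: 12.0
```

Call:
send_rows([
  [[0,0,0],[0,0,-0.14]],
  [[0,0,0],[0,0,-0.14]],
  [[0,0,0],[0,0,-0.14]],
  [[0,0,0],[0,0,-0.14]],
  [[0,0,0],[0,0,-0.14]],
  [[0,0,0],[0,0,-0.14]],
  [[0,0,0],[0,0,0]],
  [[0,0,0],[0,0,0]],
])

```text
time_s: 6.05
ee_pos: [568.7, 142.9, 79.5]
ee_rot: [-180.0, -0.0, 154.9]
force: [-0.2, 0.4, -1.3]
gripper_width: 46.5
gripper_force: 12.0
```

```bash
python3 - <<'E'
from h import *
c=calibration("wrist");im=grab_frame("wrist")
a=rect(im,c,(569,143),48,50,4);b=rect(im,c,(569,143),65,50,4)
cv2.imwrite("pics/r3.png",np.hstack([a,b])[...,::-1])
E
```

```text
(no output)
```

View pics/r3.png

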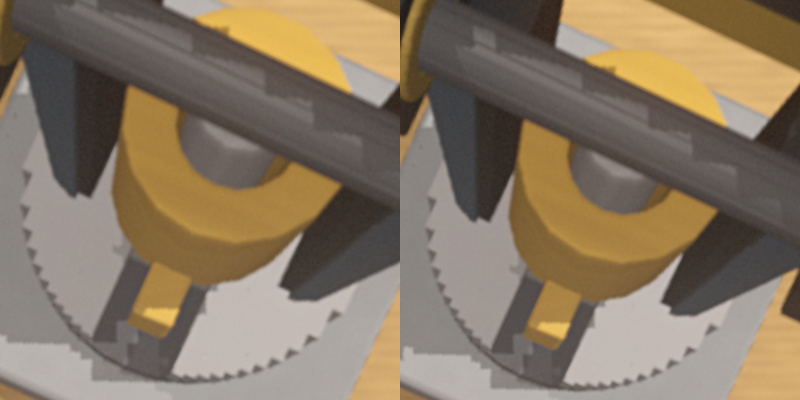

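The visible tab sits centred over the keyway and parallel to it, and the gripper now carries the weight. I'll release, retreat and check.

Call:
send_rows([
  [[0,0,0],[0,0,0]],
  [[0,0,0],[0,0,0]],
  [[0,0,0],[0,0,0]],
  [[0,0,0],[0,0,0]],
  [[0,0,0],[0,0,0]],
  [[0,0,0],[0,0,0]],
  [[0,0,0],[0,0,0]],
  [[0,0,0],[0,0,0]],
], grip=0)

```text
time_s: 6.9
ee_pos: [569.1, 143.0, 79.9]
ee_rot: [-180.0, 0.0, 155.0]
force: [-0.3, -0.4, -0.4]
gripper_width: 91.1
gripper_force: 0.0
```

Call:
send_rows([
  [[0,0,-0.02],[0,0,0]],
  [[0,0,-0.04],[0,0,0]],
  [[0,0,-0.06],[0,0,0]],
  [[0,0,-0.06],[0,0,0]],
  [[0,0,-0.06],[0,0,0]],
  [[0,0,-0.03],[0,0,0]],
  [[0,0,0],[0,0,0]],
  [[0,0,0],[0,0,0]],
])

```text
time_s: 7.7
ee_pos: [568.8, 142.9, 214.9]
ee_rot: [-180.0, 0.0, 155.0]
force: [0.3, -0.4, -0.8]
gripper_width: 90.8
gripper_force: 0.0
```

```bash
python3 - <<'E'
from h import *
c=calibration("wrist");im=grab_frame("wrist")
a=rect(im,c,(569,143),48,50,4);b=rect(im,c,(569,143),84,50,4)
cv2.imwrite("pics/r4.png",np.hstack([a,b])[...,::-1])
c=calibration("scene");im=grab_frame("scene")
cv2.imwrite("pics/s4.png",cv2.resize(im[160:310,140:440],None,fx=2.6,fy=2.6,interpolation=2)[...,::-1])
E
```

```text
(no output)
```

View pics/r4.png

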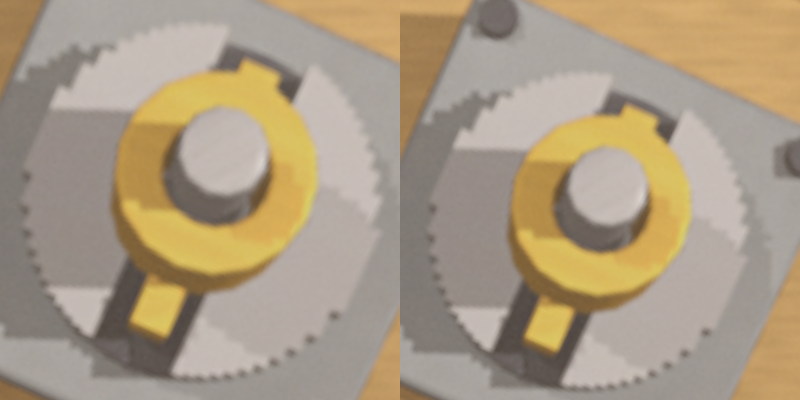

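View pics/s4.png

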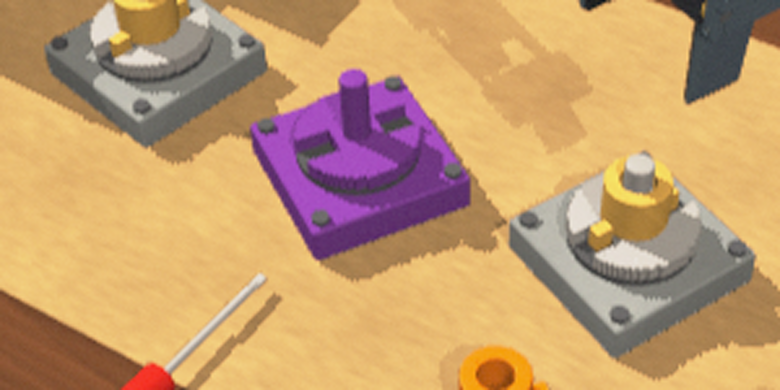

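In the plane at z = 84 the collar top measures about 45 mm across and is centred on the axis. Both tabs lie in the keyway, so the spacer is home, and the other unit is untouched.

```bash
python3 -c "
from workcell import *
print(job_done())"
```

```text
the job is handed in; nothing more can be done
None
```

I turned the high spacer about 52° until its tabs dropped into the keyway and it sat fully home, then let go and backed the gripper off. The other spacer was left alone, and I handed the job in at about 8 s.

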